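# Open the push-and-turn safety cap of the descaler jug and let it drip over the neck

### The arm

A 6-joint arm with a two-finger parallel gripper is mounted at the origin on the work surface. World frame = base frame: x ahead of the robot, y to its left, z up, the work surface at z = 0. Lengths are in m, angles in rad, forces in N, time in s.
With the tool pointing down it reaches from about 0.325 to 0.875 m from the base axis. Payload 4.4 kg.
Tool frame: the origin (TCP) lies on the front face of the gripper's body, between the roots of the fingers; the fingertips stand 73 mm ahead of it and the grasp point (between the pads) lies 54 mm ahead of it; y points along the fingers, x is the direction in which the jaws open and shut, and the axes are right-handed (so a half turn about y gives the same grasp; the last joint's range is limited). The gripper opens to 85 mm and grips with 20 to 120 N. Pads are 22 mm wide; open, the fingers measure 114 mm over their backs; the gripper's body (76 mm by 85 mm) begins 54 mm behind the grasp point. The pads swing forward as they close: fully open they stand 13 mm farther back than shut.
Start: joints at [-1.468, 0.207, 1.542, -0, 1.393, -0.15], TCP at [0.144, -0.557, 0.304] pointing down, gripper open.
Joint ranges: [-2.73, 2.73], [-0.86, 2.22], [0.23, 2.46], [-1.11, 4.25], [0.08, 2.63], [-2.82, 2.82]. Speed limits (rad/s): [2.79, 2.79, 3.14, 3.14, 3.14, 3.14].

### API

Orientations are given as a unit quaternion [x, y, z, w].
In Python, from station import robot gives the robot as it stands.
- The arm moves only by the tool play_rows, never from a script. Its argument "steps" is a list of rows, each an object with "rot": the turn, a rotation vector about the tool's x, y, z in degrees, a list of three; "delta_pos": the shift along the tool's x, y, z in mm, a list of three; "jaw": the closure, from -1 (fully open) to 1 (shut), so that 0 is half open. A call has exactly 5 rows; each row is the pose to reach, as a shift and turn from the pose measured when the call began, along the tool's axes at that moment; what a row does not reach only later rows make up. A row lasts 1/12 s, in which the tool goes at most 41.7 mm and 7.16 degrees, less where a joint would pass 70% of its speed; a pose out of reach is approached as far as the arm can. A call with a gripper value outside its range is refused whole. The fingers move at their own pace and stop on an object; the grip force is fixed at half the most. Time passes only in rows, so rows that repeat a pose let the fingers close, or fill a call up. It gives the time, the measured TCP pose, the force and the opening at its end, in the units of the state.
- robot.get_state(): the state, without advancing time (a new reading comes with each control period).
- robot.capture(name): name is "scene" or "side" or "wrist"; returns a dict with "img" (384x512x3 uint8, red, green, blue), "depth" (384x512 float32, m along the optical axis (not along the pixel's ray), 0 where there is no reading), "fov_y" (degrees; the focal length in pixels is half the picture's height over the tangent of half this angle, whatever the lens; pixels are square), "cx", "cy" (the principal point, pixels), "rvec" (rotation vector, rad) and "tvec" (3), from world to camera coordinates, as OpenCV has them. Camera axes: x right, y down, z forward; pixel columns grow to the right and rows downward; lengths in m; the calibration is good to about 2 mm. A picture is of the moment at which its call begins.
- robot.sign_off(): hands the job in, once; it reports no verdict.
The state is a dict: "t": time; "joint_positions": joint angles; "dq": joint speeds; "tau": joint torques, N m; "ee_pos": TCP position; "eef_rot": TCP orientation; "force": force on the tool from outside, world axes, zero at the start; "wrist_torque": the same for the moment, N m; "gripper_width": finger opening in m.
Only numpy, scipy, OpenCV 4.12 (cv2) and the standard library are available. Lean on these libraries where they do the work, as an engineer would, in place of code of your own. Each camera call takes 0.05 s, during which the arm holds its last target.

### The job

Open the white jug's child-safety cap: press the cap down against its spring, turn it anticlockwise while it is down until it comes free, and lift it off. Finish while still holding the cap in the gripper, level and still, straight above the jug's open neck with a good hand's width (about 10 cm) between cap and neck so that it drips back into the jug; do not let go. The full jug must stay standing on the counter where it is, and the tub, funnel, dish and peg box round it stay where they are.

Things in the scene. Friction and masses are not known exactly. Their poses are not given: they have to be found in the camera images.
- cap: Grey ribbed round push-and-turn safety cap on the jug's neck: 54 mm diameter, 30 mm high, 45 g. Origin at the centre of its skirt's underside, z up its axis. At first 178 mm above the counter, top at 208 mm. Three-lug bayonet: locked, it cannot turn or lift. Held down 3 mm or more it turns anticlockwise (seen from above), never clockwise. Grip it across the ribs at any yaw, firmly (40 to 60 N).
- cap_top (a point): Centre of the cap's flat top, 30 mm above the cap's origin; fingertips may reach 22 mm below it. A sprung liner inside pushes the cap up: 7 N locked, 11.5 N when pressed 5 mm (a good depth), bottoming at 6 mm. Turned, the lugs pass the safety teeth by 25 degrees and are wholly free from 36 degrees; a firm stop comes at 88, so about 60 degrees is right. Then it lifts straight off.
- jug_mouth (a point): Centre of the jug's open mouth: the rim of the neck hidden under the cap, on the neck's axis, 196 mm above the counter; axes as the jug's. With the cap locked on, the cap's origin is 18 mm below this point; lifting off, the lugs clear the neck's ledges within 10 mm and the skirt clears the rim after 18 mm.
- jug: White oblong plastic jug, full, about 2.2 kg, standing loose on the counter and steadied only by its weight: 160 mm long (x), 110 mm wide (y), body 110 mm high, round shoulder rising to the neck, whose axis stands 28 mm from the middle towards +x. Carrying grip, a bar 19 mm thick along x over the -x half, top at 167 mm. Origin at the centre of its underside, z up. Any yaw.
- tub: Closed blue screw-top tub, 112 mm diameter, 108 mm high, bystander. Origin at the centre of its underside.
- funnel: Stainless steel funnel standing mouth down, 116 mm diameter, spout up, 118 mm high, bystander. Origin at the centre of its underside.
- dish: Green ceramic dish, 124 mm diameter, 36 mm high, bystander. Origin at the centre of its underside.
- pegbox: Clear container with white lever-lock lid and purple pegs inside, 138 x 98 mm, 84 mm high, bystander. Origin at the centre of its underside.
There are look-alikes about, which are no part of the job. What is meant by the cap is not blue, and is the smaller of those in its own colour. Leave any blue or brown look-alike of the jug alone.

How it is judged:
By the outcome, as a careful person would: the job done as asked, in the order asked, and still so for the second after the job is handed in, while the arm keeps its last pose, push and grip.
It also fails if it takes over 34 s, if anything falls off the work surface, if the arm or the gripper's body presses on something with over 40 N, if the wrist force passes 120 N, or if a joint passes its speed limit or range.

## Working session

There is one attempt and no reset: what is moved stays moved. The work goes in short steps, Python scripts to look and compute and a tool call to move; the robot and the scene stay as the last step left them, time stands still between calls to the robot, and variables do not carry over. Pictures are saved under pics/ and viewed, and the job is handed in when it is done.

Besides the shell and the picture viewer there is one more tool, called after "Emit:" by a JSON object that holds its "fn" and its "kwargs", one argument or row to a line. play_rows: Moves the arm, as the interface text tells. Its arguments: {"type":"object","properties":{"steps":{"type":"array"}},"required":["steps"]}

```bash
mkdir -p pics; ls; cat > h.py <<'E'
import numpy as np,cv2,pickle
from station import robot
def cap(n,tag):
    c=robot.capture(n); pickle.dump(c,open(f'{tag}.pkl','wb')); cv2.imwrite(f'pics/{tag}.png',c['img'][:,:,::-1]); return c
def cam(c):
    R=cv2.Rodrigues(np.array(c['rvec'],float))[0];t=np.array(c['tvec'],float).ravel();f=192/np.tan(np.radians(c['fov_y'])/2);return R,t,f
def cloud(c):
    R,t,f=cam(c);v,u=np.mgrid[:384,:512];d=c['depth'];P=np.stack([(u-c['cx'])/f*d,(v-c['cy'])/f*d,d],-1);return (P-t)@R
def ray(c,u,v,z):
    R,t,f=cam(c);d=R.T@np.array([(u-c['cx'])/f,(v-c['cy'])/f,1]);o=-R.T@t;return o+d*(z-o[2])/d[2]
E
python3 - <<'E'
from h import *
for n in ['scene','side','wrist']: 
    c=cap(n,n+'0');print(n,c['fov_y'],c['rvec'],c['tvec'])
print(robot.get_state())
E
```

```text
pics
scene 53.86889137943684 [ 1.5711603   2.11355978 -0.71810852] [ 0.13716193 -0.34093898  1.54662125]
side 57.77053117698155 [ 0.34093517 -2.69409068  1.3873025 ] [0.55575002 0.21945967 1.13864263]
wrist 64.83672729296426 [-2.27895789  1.76277758  0.27833766] [-0.57490258 -0.04043667  0.37876706]
{'t': 0.15, 'joint_positions': array([-1.46752166e+00,  2.07269309e-01,  1.54264618e+00,  2.29457940e-05,
        1.39348399e+00, -1.50530318e-01]), 'dq': array([ 2.92592615e-05, -4.32749132e-03, -2.48874601e-03, -6.16097568e-04,
        1.93437260e-03, -1.07598766e-03]), 'tau': array([ 2.86080713e-04, -3.83509755e+01, -2.92035073e+01, -2.65974213e-04,
        6.56022137e-03,  5.00925842e-05]), 'ee_pos': array([ 0.14430566, -0.55612215,  0.30295713]), 'eef_rot': array([-0.55879155,  0.43313435, -0.43226409,  0.55972707]), 'force': array([ 0.09032461,  0.11512734, -0.4400323 ]), 'wrist_torque': array([ 0.01535766, -0.01028982, -0.02001296]), 'gripper_width': 0.085339863425514}
```

View pics/scene0.png

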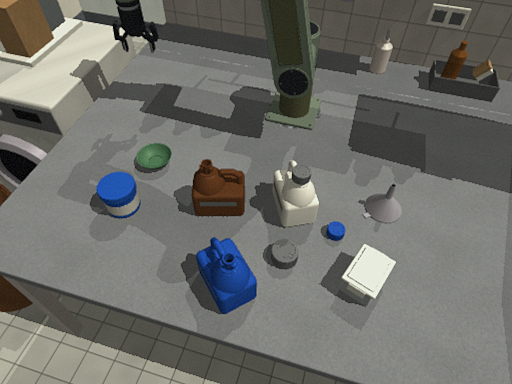

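View pics/side0.png

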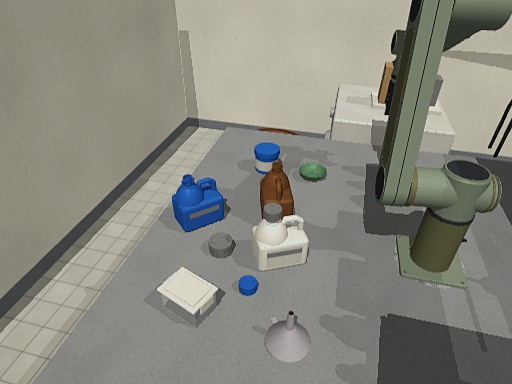

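View pics/wrist0.png

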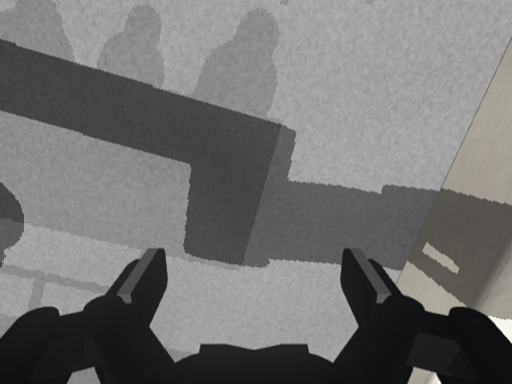

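The white jug's grey cap is at about (300,174) in the scene view and (272,213) in the side view. The larger grey lid on the counter (285,254) is a decoy, and the blue cap, brown jug and blue jug are look-alikes. The wrist view shows only the counter and shadows. Next I'll measure the cap and jug.

```bash
python3 - <<'E'
from h import *
v,u=np.mgrid[:384,:512]
for n,(cu,cv_) in [('scene0',(301,174)),('side0',(272,213))]:
    c=pickle.load(open(n+'.pkl','rb'));P=cloud(c);hsv=cv2.cvtColor(c['img'],cv2.COLOR_RGB2HSV)
    near=(abs(u-cu)<25)&(abs(v-cv_)<25)&(c['depth']>0)
    top=near&(P[...,2]>.203)&(P[...,2]<.214)
    print(n,'top',top.sum(),P[top].mean(0),P[top].min(0),P[top].max(0))
    k=near&(P[...,2]>.178)&(P[...,2]<.22)&(hsv[...,2]<130)
    m=P[k];print('cap',k.sum(),m.min(0),m.max(0))
    (ex,ey),r=cv2.minEnclosingCircle(m[:,:2].astype(np.float32)*1000);print('circ',ex,ey,r)
    # top-ellipse by image contour -> ray at z=.208
    cs,_=cv2.findContours(top.astype(np.uint8),cv2.RETR_EXTERNAL,cv2.CHAIN_APPROX_NONE);q=max(cs,key=cv2.contourArea)
    pts=np.array([ray(c,a[0][0],a[0][1],.208)[:2]*1000 for a in q],np.float32);print('ray circ',cv2.minEnclosingCircle(pts))
    # jug body
    B=P[(abs(u-cu)<60)&(abs(v-cv_)<60)&(P[...,2]>.03)&(P[...,2]<.2)&(hsv[...,1]<50)&(hsv[...,2]>120)]
    B=B[np.hypot(B[:,0]-ex/1000,B[:,1]-ey/1000)<.14]
    print('jug',len(B),B.min(0),B.max(0),cv2.minAreaRect((B[:,:2]*1000).astype(np.float32)))
    g=B[(B[:,2]>.15)];print('grip', g.mean(0),cv2.minAreaRect((g[:,:2]*1000).astype(np.float32)))
# other obstacles heights near
c=pickle.load(open('scene0.pkl','rb'));P=cloud(c)
for nm,(a,b) in dict(brown=(207,165),blue=(229,257),funnel=(391,186)).items(): print(nm,P[b,a])
from scipy.spatial.transform import Rotation as R
s=robot.get_state();print(R.from_quat(s['eef_rot']).as_matrix().round(3))
E
```

```text
scene0 top 239 [0.50452277 0.12478403 0.2088716 ] [0.47469085 0.09827618 0.20329433] [0.53116628 0.15133455 0.2130664 ]
cap 329 [0.47469085 0.09727219 0.17815062] [0.53116628 0.15177835 0.2130664 ]
circ 502.92193603515625 124.38367462158203 28.250551223754883
ray circ ((504.3226623535156, 125.64004516601562), 30.224925994873047)
jug 1309 [0.41298459 0.03546301 0.03010865] [0.56904655 0.19205265 0.1854622 ] ((479.42620849609375, 113.28059387207031), (159.56146240234375, 106.70745086669922), 27.54490089416504)
grip [0.50382501 0.12813214 0.15904621] ((471.7500915527344, 119.08745574951172), (130.56529235839844, 61.21928787231445), 17.468690872192383)
side0 top 182 [0.50481717 0.12473959 0.20667726] [0.4787124  0.09591324 0.20333299] [0.53145437 0.15193463 0.20966372]
cap 302 [0.47770538 0.09591324 0.17851886] [0.53145437 0.15283717 0.20966372]
circ 504.3133544921875 124.36323547363281 28.488248825073242
ray circ ((503.7572021484375, 126.43852233886719), 28.705238342285156)
jug 2121 [0.38937863 0.05174417 0.03003959] [0.64310708 0.19273334 0.16827289] ((513.457275390625, 135.7204132080078), (243.6891326904297, 105.86509704589844), 23.041690826416016)
grip [0.47987439 0.12361999 0.15805923] ((471.5136413574219, 122.69063568115234), (127.58175659179688, 48.75437927246094), 19.803720474243164)
brown [ 0.53068825 -0.15169673  0.1715443 ]
blue [0.80251418 0.0117514  0.17354852]
funnel [0.39899135 0.39091458 0.11702307]
[[ 0.251 -0.     0.968]
 [-0.968  0.002  0.251]
 [-0.002 -1.     0.   ]]
```

Emit:
{"fn": "play_rows", "kwargs": {
  "steps": [
    {"delta_pos": [-30, -5, 27.5], "rot": [0, 0, 0], "jaw": -1},
    {"delta_pos": [-60, -10, 55], "rot": [0, 0, 0], "jaw": -1},
    {"delta_pos": [-90, -15, 82.5], "rot": [0, 0, 0], "jaw": -1},
    {"delta_pos": [-120, -20, 110], "rot": [0, 0, 0], "jaw": -1},
    {"delta_pos": [-150, -25, 137.5], "rot": [0, 0, 0], "jaw": -1}
  ]
}}

```text
t: 0.57
ee_pos: [0.2401, -0.3745, 0.3279]
eef_rot: [-0.558, 0.434, -0.432, 0.56]
force: [0.7, -0.2, 0.2]
gripper_width: 0.0854
```

Emit:
{"fn": "play_rows", "kwargs": {
  "steps": [
    {"delta_pos": [-30, 0, 27.5], "rot": [0, 0, 0], "jaw": -1},
    {"delta_pos": [-60, 0, 55], "rot": [0, 0, 0], "jaw": -1},
    {"delta_pos": [-90, 0, 82.5], "rot": [0, 0, 0], "jaw": -1},
    {"delta_pos": [-120, 0, 110], "rot": [0, 0, 0], "jaw": -1},
    {"delta_pos": [-150, 0, 137.5], "rot": [0, 0, 0], "jaw": -1}
  ]
}}

```text
t: 0.98
ee_pos: [0.3359, -0.1929, 0.3283]
eef_rot: [-0.558, 0.434, -0.433, 0.56]
force: [0.9, 0.3, 0.2]
gripper_width: 0.0853
```

```bash
cat > st.py <<'E'
from h import *
from scipy.spatial.transform import Rotation as R
import sys
s=robot.get_state();M=R.from_quat(s['eef_rot']).as_matrix()
print('t',s['t'],'pos',s['ee_pos'].round(4),'q',s['joint_positions'].round(3),'F',s['force'].round(1),'T',s['wrist_torque'].round(2),'w',round(s['gripper_width'],4))
print('Mx',M[:,0].round(4),'My',M[:,1].round(4),'Mz',M[:,2].round(4))
if len(sys.argv)>3:
    g=np.array([float(a) for a in sys.argv[1:4]]);print('delta mm',(M.T@(g-s['ee_pos'])*1000).round(1))
    # level correction: rotvec in tool frame bringing y to down
    print('level rot deg',np.degrees(np.cross([0,1,0],M.T@[0,0,-1])).round(2))
E
python3 st.py .504 .1245 .325
```

```text
t 0.9833 pos [ 0.3359 -0.1929  0.3283] q [-0.747 -0.237  1.928  0.002  1.452  0.571] F [0.9 0.3 0.2] T [-0.05 -0.01  0.03] w 0.0853
Mx [ 0.2495 -0.9684 -0.0024] My [ 1.0e-04  2.5e-03 -1.0e+00] Mz [9.684e-01 2.495e-01 8.000e-04]
delta mm [-265.4    4.2  242. ]
level rot deg [-0.04  0.   -0.14]
```

Emit:
{"fn": "play_rows", "kwargs": {
  "steps": [
    {"delta_pos": [-30, 0, 27.5], "rot": [0, 0, 0], "jaw": -1},
    {"delta_pos": [-60, 0, 55], "rot": [0, 0, 0], "jaw": -1},
    {"delta_pos": [-90, 0, 82.5], "rot": [0, 0, 0], "jaw": -1},
    {"delta_pos": [-120, 0, 110], "rot": [0, 0, 0], "jaw": -1},
    {"delta_pos": [-150, 0, 137.5], "rot": [0, 0, 0], "jaw": -1}
  ]
}}

```text
t: 1.4
ee_pos: [0.4319, -0.0112, 0.3288]
eef_rot: [-0.558, 0.433, -0.433, 0.56]
force: [0.3, -0.3, -0.3]
gripper_width: 0.0855
```

Emit:
{"fn": "play_rows", "kwargs": {
  "steps": [
    {"delta_pos": [-28, 0, 25.5], "rot": [0, 0, -0.1], "jaw": -1},
    {"delta_pos": [-56, 0, 51], "rot": [0, 0, -0.1], "jaw": -1},
    {"delta_pos": [-84, 0, 76.5], "rot": [0, 0, -0.1], "jaw": -1},
    {"delta_pos": [-105, 0, 96], "rot": [0, 0, -0.1], "jaw": -1},
    {"delta_pos": [-115, 0, 104.5], "rot": [0, 0, -0.1], "jaw": -1}
  ]
}}

```text
t: 1.82
ee_pos: [0.5052, 0.1294, 0.3287]
eef_rot: [-0.559, 0.432, -0.432, 0.56]
force: [-0.3, -1.0, -0.8]
gripper_width: 0.0856
```

```bash
python3 - <<'E'
from h import *
cap('wrist','wrist1');cap('side','side1')
E
python3 st.py .504 .1245 .262
```

```text
t 1.9167 pos [0.5046 0.1278 0.3286] q [0.081 0.071 1.643 0.    1.427 1.396] F [ 0.8 -1.4  0.7] T [-0.03 -0.   -0.02] w 0.0854
Mx [ 2.530e-01 -9.675e-01 -4.000e-04] My [-1.e-04  4.e-04 -1.e+00] Mz [0.9675 0.253  0.    ]
delta mm [ 3.1 66.6 -1.4]
level rot deg [-0.    0.   -0.02]
```

View pics/wrist1.png

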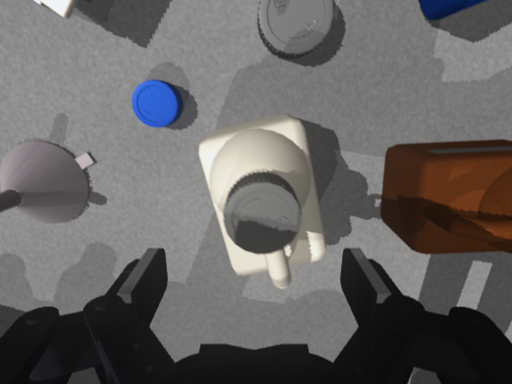

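View pics/side1.png

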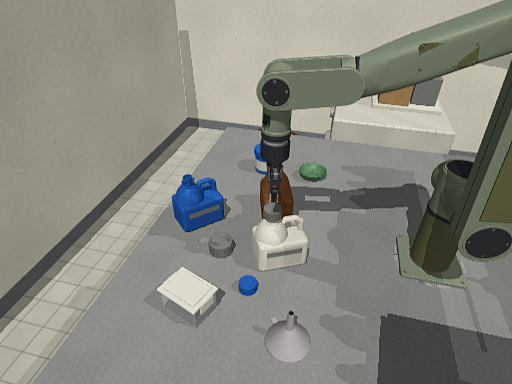

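The wrist view shows the cap's top at about (262,212), between the fingers in the jaw direction. The side view shows the gripper right above it. I'll refine the cap position from this close view.

```bash
python3 - <<'E'
from h import *
c=pickle.load(open('wrist1.pkl','rb'));P=cloud(c);v,u=np.mgrid[:384,:512]
top=(abs(u-262)<60)&(abs(v-212)<55)&(P[...,2]>.2)&(P[...,2]<.216)
print(top.sum(),P[top].mean(0),P[top].min(0),P[top].max(0),np.median(P[top][:,2]))
print(cv2.minEnclosingCircle((P[top][:,:2]*1000).astype(np.float32)))
q=max(cv2.findContours(top.astype(np.uint8),cv2.RETR_EXTERNAL,cv2.CHAIN_APPROX_NONE)[0],key=cv2.contourArea)
pts=np.array([ray(c,a[0][0],a[0][1],.208)[:2]*1000 for a in q],np.float32);print(cv2.minEnclosingCircle(pts),pts.mean(0))
E
```

```text
4611 [0.50544138 0.12218315 0.20715695] [0.47712379 0.09479425 0.20001133] [0.53085905 0.14894215 0.20959317] 0.20731715241246362
((503.965576171875, 121.82086944580078), 27.33740997314453)
((504.9873046875, 122.25245666503906), 27.80137825012207) [506.69193 122.85797]
```

Emit:
{"fn": "play_rows", "kwargs": {
  "steps": [
    {"delta_pos": [4, 10, -1.6], "rot": [0, 0, 0], "jaw": -1},
    {"delta_pos": [4, 20, -1.6], "rot": [0, 0, 0], "jaw": -1},
    {"delta_pos": [4, 30, -1.6], "rot": [0, 0, 0], "jaw": -1},
    {"delta_pos": [4, 36, -1.6], "rot": [0, 0, 0], "jaw": -1},
    {"delta_pos": [4, 36, -1.6], "rot": [0, 0, 0], "jaw": -1}
  ]
}}

```text
t: 2.33
ee_pos: [0.5024, 0.1224, 0.2899]
eef_rot: [0.56, -0.434, 0.431, -0.558]
force: [-0.7, -0.4, -0.3]
gripper_width: 0.0858
```

```bash
python3 st.py .504 .1235 .262
```

```text
t 2.3333 pos [0.5024 0.1224 0.2899] q [0.071 0.098 1.695 0.    1.353 1.388] F [-0.7 -0.4 -0.3] T [-0.01  0.01  0.02] w 0.0858
Mx [ 0.2512 -0.9679 -0.0012] My [-5.1e-03 -1.0e-04 -1.0e+00] Mz [ 0.9679  0.2512 -0.0049]
delta mm [-0.6 27.9  1.9]
level rot deg [ 0.28  0.   -0.07]
```

Emit:
{"fn": "play_rows", "kwargs": {
  "steps": [
    {"delta_pos": [-0.6, 8, 1.8], "rot": [0.2, 0, 0], "jaw": -1},
    {"delta_pos": [-0.6, 16, 1.8], "rot": [0.2, 0, 0], "jaw": -1},
    {"delta_pos": [-0.6, 23, 1.8], "rot": [0.2, 0, 0], "jaw": -1},
    {"delta_pos": [-0.6, 27, 1.8], "rot": [0.2, 0, 0], "jaw": -1},
    {"delta_pos": [-0.6, 28, 1.8], "rot": [0.2, 0, 0], "jaw": -1}
  ]
}}

```text
t: 2.75
ee_pos: [0.5033, 0.1234, 0.2606]
eef_rot: [0.56, -0.434, 0.431, -0.559]
force: [-0.3, -0.6, -0.2]
gripper_width: 0.0851
```

```bash
python3 - <<'E'
from h import *
cap('wrist','wrist2')
E
python3 st.py .504 .1235 .262
```

```text
t 2.8 pos [0.5035 0.1234 0.261 ] q [7.300e-02 1.290e-01 1.725e+00 1.000e-03 1.292e+00 1.389e+00] F [1.  0.3 0.3] T [-0.   -0.02 -0.01] w 0.0856
Mx [ 0.2515 -0.9679 -0.0015] My [-3.3e-03  7.0e-04 -1.0e+00] Mz [ 0.9679  0.2515 -0.003 ]
delta mm [ 0.1 -1.   0.5]
level rot deg [ 0.17  0.   -0.08]
```

View pics/wrist2.png

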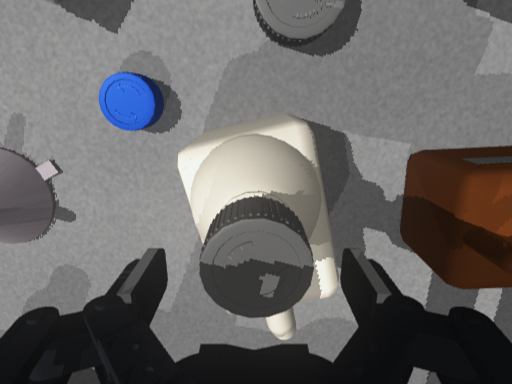

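The cap's top is centred at about (257,268), and the finger midline is at about 254, so it is well centred. Closing now.

Emit:
{"fn": "play_rows", "kwargs": {
  "steps": [
    {"delta_pos": [0, 0, 0.5], "rot": [0.15, 0, 0], "jaw": 0},
    {"delta_pos": [0, 0, 0.5], "rot": [0.15, 0, 0], "jaw": 0.5},
    {"delta_pos": [0, 0, 0.5], "rot": [0.15, 0, 0], "jaw": 1},
    {"delta_pos": [0, 0, 0.5], "rot": [0.15, 0, 0], "jaw": 1},
    {"delta_pos": [0, 0, 0.5], "rot": [0.15, 0, 0], "jaw": 1}
  ]
}}

```text
t: 3.22
ee_pos: [0.5044, 0.1234, 0.2621]
eef_rot: [-0.559, 0.433, -0.433, 0.56]
force: [-1.6, -1.4, 5.3]
gripper_width: 0.0522
```

Emit:
{"fn": "play_rows", "kwargs": {
  "steps": [
    {"delta_pos": [0, 0, 0], "rot": [0, 0, 0], "jaw": 1},
    {"delta_pos": [0, 0, 0], "rot": [0, 0, 0], "jaw": 1},
    {"delta_pos": [0, 0, 0], "rot": [0, 0, 0], "jaw": 1},
    {"delta_pos": [0, 0, 0], "rot": [0, 0, 0], "jaw": 1},
    {"delta_pos": [0, 0, 0], "rot": [0, 0, 0], "jaw": 1}
  ]
}}

```text
t: 3.63
ee_pos: [0.5044, 0.1234, 0.2622]
eef_rot: [-0.559, 0.433, -0.433, 0.56]
force: [-1.0, 0.2, 1.9]
gripper_width: 0.052
```

```bash
python3 - <<'E'
from h import *
cap('wrist','wrist3')
E
python3 st.py .504 .1235 .256
```

```text
t 3.6833 pos [0.5044 0.1233 0.2621] q [7.300e-02 1.270e-01 1.724e+00 1.000e-03 1.290e+00 1.389e+00] F [-0.6 -0.9  1.9] T [-0.24  0.16  0.02] w 0.0527
Mx [ 2.514e-01 -9.679e-01 -5.000e-04] My [ 6.e-04  7.e-04 -1.e+00] Mz [9.679e-01 2.514e-01 8.000e-04]
delta mm [-0.3  6.1 -0.3]
level rot deg [-0.05  0.   -0.03]
```

View pics/wrist3.png

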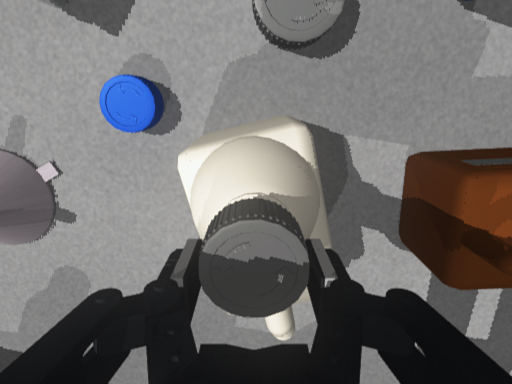

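The fingers hold the cap squarely at (255,267), opening about 52.5 mm, with low side force. Pressing down now.

Emit:
{"fn": "play_rows", "kwargs": {
  "steps": [
    {"delta_pos": [0, 1.2, 0], "rot": [0, 0, 0], "jaw": 1},
    {"delta_pos": [0, 2.5, 0], "rot": [0, 0, 0], "jaw": 1},
    {"delta_pos": [0, 3.7, 0], "rot": [0, 0, 0], "jaw": 1},
    {"delta_pos": [0, 5, 0], "rot": [0, 0, 0], "jaw": 1},
    {"delta_pos": [0, 5, 0], "rot": [0, 0, 0], "jaw": 1}
  ]
}}

```text
t: 4.1
ee_pos: [0.5044, 0.1234, 0.2584]
eef_rot: [-0.559, 0.432, -0.433, 0.56]
force: [-4.7, -1.2, 10.9]
gripper_width: 0.0524
```

```bash
python3 - <<'E'
from h import *
cap('wrist','wrist4')
E
python3 st.py .504 .1235 .257
```

```text
t 4.15 pos [0.5044 0.1234 0.2586] q [7.300e-02 1.310e-01 1.727e+00 1.000e-03 1.283e+00 1.389e+00] F [-4.4 -1.5  9.8] T [-0.25  0.66 -0.  ] w 0.052
Mx [ 2.516e-01 -9.678e-01 -3.000e-04] My [ 9.e-04  6.e-04 -1.e+00] Mz [0.9678 0.2516 0.001 ]
delta mm [-0.2  1.6 -0.4]
level rot deg [-0.06  0.   -0.02]
```

Emit:
{"fn": "play_rows", "kwargs": {
  "steps": [
    {"delta_pos": [0, 2.8, 0], "rot": [0, 0, 0], "jaw": 1},
    {"delta_pos": [0, 2.8, 0], "rot": [0, 0, 0], "jaw": 1},
    {"delta_pos": [0, 2.8, 0], "rot": [0, 0, 0], "jaw": 1},
    {"delta_pos": [0, 2.8, 0], "rot": [0, -4, 0], "jaw": 1},
    {"delta_pos": [0, 2.8, 0], "rot": [0, -8, 0], "jaw": 1}
  ]
}}

```text
t: 4.57
ee_pos: [0.5053, 0.1236, 0.258]
eef_rot: [-0.588, 0.391, -0.392, 0.59]
force: [-2.8, -0.2, 10.4]
gripper_width: 0.0524
```

```bash
python3 st.py .504 .1235 .257
```

```text
t 4.5667 pos [0.5053 0.1236 0.258 ] q [7.300e-02 1.320e-01 1.727e+00 1.000e-03 1.278e+00 1.246e+00] F [-2.8 -0.2 10.4] T [-0.03  0.44 -0.01] w 0.0524
Mx [ 3.868e-01 -9.221e-01  3.000e-04] My [ 0.0039  0.0013 -1.    ] Mz [0.9221 0.3868 0.0041]
delta mm [-0.4  1.  -1.2]
level rot deg [-0.23  0.    0.02]
```

Emit:
{"fn": "play_rows", "kwargs": {
  "steps": [
    {"delta_pos": [0, 3.2, -1], "rot": [-0.3, -2, 0], "jaw": 1},
    {"delta_pos": [0, 3.2, -1], "rot": [-0.3, -7, 0], "jaw": 1},
    {"delta_pos": [0, 3.2, -1], "rot": [-0.3, -12, 0], "jaw": 1},
    {"delta_pos": [0, 3.2, -1], "rot": [-0.3, -17, 0], "jaw": 1},
    {"delta_pos": [0, 3.2, -1], "rot": [-0.3, -22, 0], "jaw": 1}
  ]
}}

```text
t: 4.98
ee_pos: [0.5055, 0.124, 0.2573]
eef_rot: [-0.653, 0.27, -0.272, 0.654]
force: [-3.1, 1.1, 10.5]
gripper_width: 0.0522
```

```bash
python3 - <<'E'
from h import *
cap('wrist','wrist5');cap('scene','scene5')
E
python3 st.py .504 .1235 .257
```

```text
t 5.0833 pos [0.5055 0.124  0.2573] q [ 0.074  0.134  1.727 -0.     1.278  0.862] F [-1.4  0.6 10.7] T [0.09 0.5  0.04] w 0.0522
Mx [ 0.7055 -0.7087  0.0023] My [ 3.4e-03  1.0e-04 -1.0e+00] Mz [0.7087 0.7055 0.0024]
delta mm [-0.7  0.3 -1.4]
level rot deg [-0.14  0.    0.13]
```

View pics/wrist5.png

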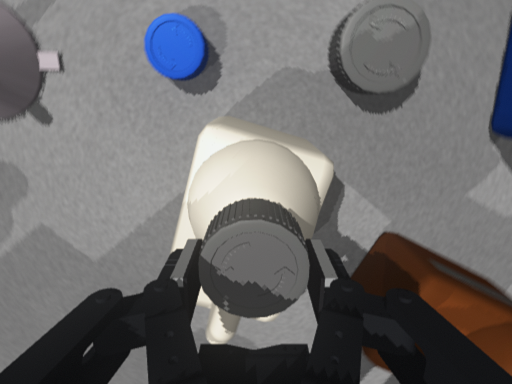

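View pics/wrist4.png

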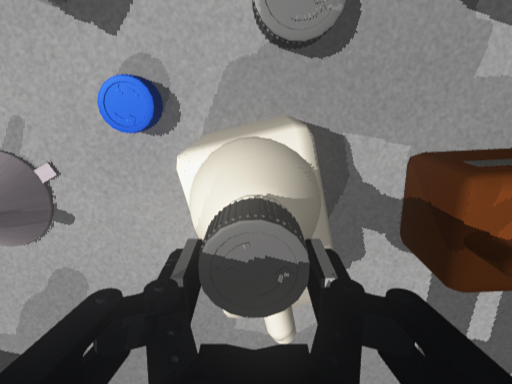

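The tool has turned 30°. In the wrist view the jug and counter rotate together, so the jug isn't turning with the cap. I'll continue to about 62°.

Emit:
{"fn": "play_rows", "kwargs": {
  "steps": [
    {"delta_pos": [0, 2.6, 0], "rot": [-0.1, -6, 0.1], "jaw": 1},
    {"delta_pos": [0, 2.6, 0], "rot": [-0.1, -12, 0.1], "jaw": 1},
    {"delta_pos": [0, 2.6, 0], "rot": [-0.1, -18, 0.1], "jaw": 1},
    {"delta_pos": [0, 2.6, 0], "rot": [-0.1, -25, 0.1], "jaw": 1},
    {"delta_pos": [0, 2.6, 0], "rot": [-0.1, -32, 0.1], "jaw": 1}
  ]
}}

```text
t: 5.5
ee_pos: [0.5054, 0.1242, 0.2566]
eef_rot: [-0.703, 0.078, -0.079, 0.703]
force: [-5.1, 0.1, 12.2]
gripper_width: 0.0524
```

```bash
python3 - <<'E'
from h import *
cap('wrist','wrist6');cap('scene','scene6')
E
python3 st.py .504 .1235 .257
```

```text
t 5.6 pos [0.5055 0.1241 0.2566] q [ 7.500e-02  1.350e-01  1.726e+00 -1.000e-03  1.278e+00  3.010e-01] F [-6.7 -1.6 11.3] T [-0.21  0.93  0.14] w 0.0525
Mx [ 0.9745 -0.2244  0.0015] My [ 1.4e-03 -5.0e-04 -1.0e+00] Mz [ 2.244e-01  9.745e-01 -2.000e-04]
delta mm [-1.3 -0.4 -1. ]
level rot deg [ 0.01 -0.    0.09]
```

View pics/wrist6.png

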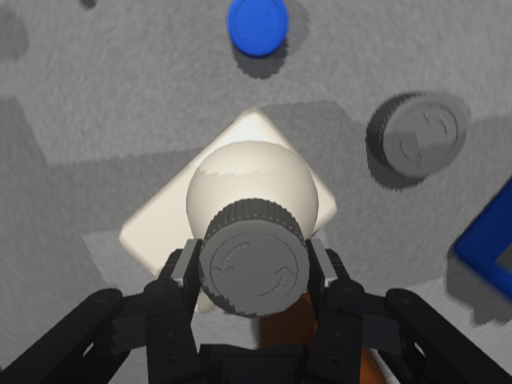

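View pics/scene6.png

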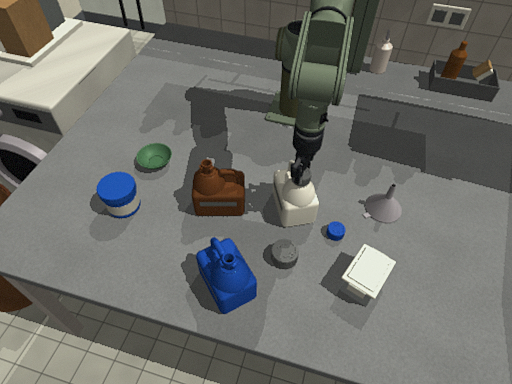

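Total turn is now about 62.5° and the jug stands unmoved at (296,197) in the scene view. I'll check the embossing to see whether the cap turned with the fingers or slipped.

```bash
python3 - <<'E'
import cv2,numpy as np
o=[]
for k in '346'if 0 else ['3','4','5','6']:
    g=cv2.imread(f'pics/wrist{k}.png',0)[212:322,198:312]; g=cv2.createCLAHE(6,(4,4)).apply(g); o.append(cv2.resize(g,None,fx=1.75,fy=1.75,interpolation=cv2.INTER_CUBIC)); 
cv2.imwrite('pics/cmp.png',np.hstack(o))
E
```

```text
(no output)
```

View pics/cmp.png

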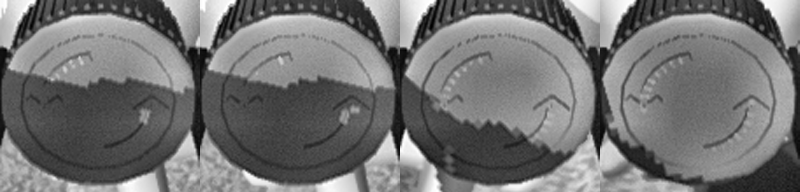

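The embossed arrows stay fixed relative to the fingers, so the cap has turned with them. Lifting gently.

Emit:
{"fn": "play_rows", "kwargs": {
  "steps": [
    {"delta_pos": [-1, -1, -0.7], "rot": [0, 0, 0], "jaw": 1},
    {"delta_pos": [-1, -3, -0.7], "rot": [0, 0, 0], "jaw": 1},
    {"delta_pos": [-1, -5, -0.7], "rot": [0, 0, 0], "jaw": 1},
    {"delta_pos": [-1, -8, -0.7], "rot": [0, 0, 0], "jaw": 1},
    {"delta_pos": [-1, -11, -0.7], "rot": [0, 0, 0], "jaw": 1}
  ]
}}

```text
t: 6.02
ee_pos: [0.5043, 0.1238, 0.2676]
eef_rot: [-0.703, 0.079, -0.08, 0.703]
force: [0.5, 0.6, -0.3]
gripper_width: 0.0522
```

```bash
python3 st.py .5045 .1235 .282
```

```text
t 6.0167 pos [0.5043 0.1238 0.2676] q [ 0.074  0.121  1.718 -0.     1.301  0.301] F [ 0.5  0.6 -0.3] T [-0.   -0.02 -0.02] w 0.0522
Mx [ 0.9745 -0.2244  0.0014] My [ 1.4e-03 -1.0e-04 -1.0e+00] Mz [2.244e-01 9.745e-01 2.000e-04]
delta mm [  0.2 -14.4  -0.3]
level rot deg [-0.01  0.    0.08]
```

The cap came free with no load. Raising until the cap's underside is 100 mm above the neck rim, which puts the TCP at z about 0.380.

Emit:
{"fn": "play_rows", "kwargs": {
  "steps": [
    {"delta_pos": [0, -5, 0], "rot": [0, 0, 0], "jaw": 1},
    {"delta_pos": [0, -11, 0], "rot": [0, 0, 0], "jaw": 1},
    {"delta_pos": [0, -18, 0], "rot": [0, 0, 0], "jaw": 1},
    {"delta_pos": [0, -26, 0], "rot": [0, 0, 0], "jaw": 1},
    {"delta_pos": [0, -34, 0], "rot": [0, 0, 0], "jaw": 1}
  ]
}}

```text
t: 6.43
ee_pos: [0.5043, 0.1238, 0.3023]
eef_rot: [-0.703, 0.079, -0.08, 0.703]
force: [0.2, -0.4, 0.3]
gripper_width: 0.052
```

```bash
python3 - <<'E'
from h import *
cap('side','side7')
E
python3 st.py .5045 .1235 .380
```

```text
t 6.4833 pos [0.5053 0.1239 0.3044] q [ 0.074  0.087  1.677 -0.     1.373  0.301] F [1.  0.8 1.8] T [-0.04 -0.02  0.01] w 0.0521
Mx [ 0.9745 -0.2244  0.0049] My [ 5.1e-03  2.0e-04 -1.0e+00] Mz [0.2244 0.9745 0.0013]
delta mm [ -0.3 -75.6  -0.5]
level rot deg [-0.07  0.    0.28]
```

View pics/side7.png

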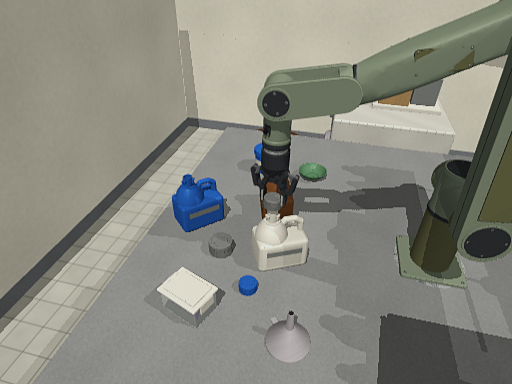

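The cap is held at (272,200), lifted clear of the neck, and the jug stands where it was. I'll continue up.

Emit:
{"fn": "play_rows", "kwargs": {
  "steps": [
    {"delta_pos": [-0.3, -15, -0.5], "rot": [0, 0, 0.2], "jaw": 1},
    {"delta_pos": [-0.3, -32, -0.5], "rot": [0, 0, 0.2], "jaw": 1},
    {"delta_pos": [-0.3, -50, -0.5], "rot": [0, 0, 0.2], "jaw": 1},
    {"delta_pos": [-0.3, -66, -0.5], "rot": [0, 0, 0.2], "jaw": 1},
    {"delta_pos": [-0.3, -72, -0.5], "rot": [0, 0, 0.2], "jaw": 1}
  ]
}}

```text
t: 6.9
ee_pos: [0.5055, 0.1236, 0.3798]
eef_rot: [-0.702, 0.077, -0.082, 0.703]
force: [0.1, 0.0, 0.2]
gripper_width: 0.0521
```

```bash
python3 - <<'E'
from h import *
c=cap('scene','scene8');cap('side','side8');cap('wrist','wrist8')
E
python3 st.py .5045 .1235 .380
```

```text
t 7.05 pos [0.5046 0.1235 0.3766] q [7.300e-02 3.700e-02 1.580e+00 1.000e-03 1.521e+00 2.990e-01] F [ 0.7 -0.7 -0.3] T [ 0.02 -0.04  0.02] w 0.0522
Mx [ 0.9745 -0.2244  0.0023] My [ 0.0026  0.001  -1.    ] Mz [0.2244 0.9745 0.0016]
delta mm [-0.1 -3.4 -0. ]
level rot deg [-0.09  0.    0.13]
```

View pics/scene8.png

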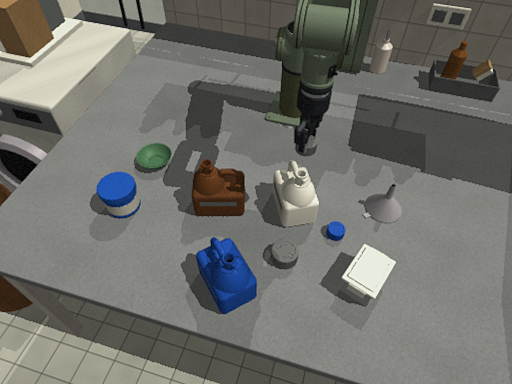

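View pics/side8.png

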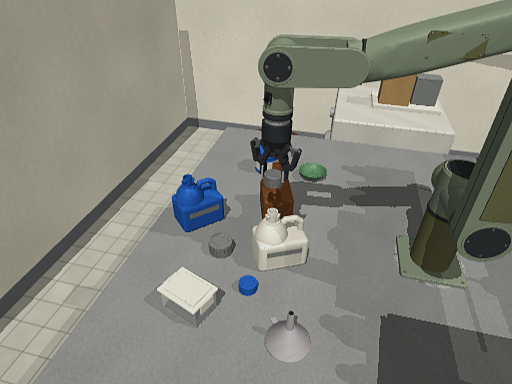

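View pics/wrist8.png

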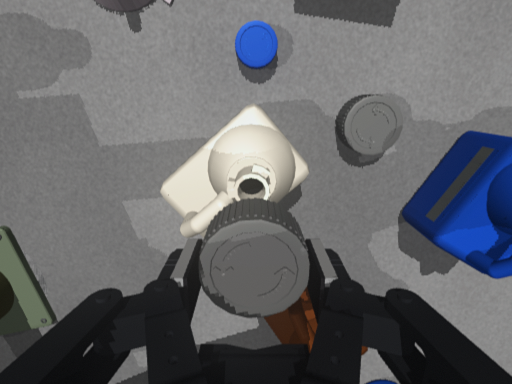

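The views show the cap off and held level, and the jug's open neck at (300,175) in the scene view and (251,187) in the wrist view. The bystanders are unchanged. Next I'll measure how the cap sits relative to the neck.

```bash
python3 - <<'E'
from h import *
v,u=np.mgrid[:384,:512]
for n,(a,b) in [('scene8',(301,174)),('side8',(272,213)),('wrist8',(251,187))]:
    c=pickle.load(open(n+'.pkl','rb'));P=cloud(c)
    m=(abs(P[...,0]-.504)<.06)&(abs(P[...,1]-.124)<.06)&(c['depth']>0)
    k=m&(P[...,2]>.188)&(P[...,2]<.204);print(n,'neck',k.sum(),cv2.minEnclosingCircle((P[k][:,:2]*1000).astype(np.float32)),P[k][:,2].max())
    r=m&(np.hypot(P[...,0]-.504,P[...,1]-.124)<.035)&(P[...,2]>.27)&(P[...,2]<.34)
    g=P[r]
    if len(g): 
        print('cap',r.sum(),g.min(0),g.max(0))
        t=g[(g[:,2]>.29)&(g[:,2]<.325)];print(cv2.minEnclosingCircle((t[:,:2]*1000).astype(np.float32)))
# image differences away from arm
for n in ['scene','side']:
    A=pickle.load(open(n+'0.pkl','rb'));B=pickle.load(open(n+'8.pkl','rb'));Pa=cloud(A);Pb=cloud(B)
    for z0,z1 in [(.03,.112),(.02,.16)]:
        f=lambda P:(P[...,2]>z0)&(P[...,2]<z1)&(np.hypot(P[...,0]-.48,P[...,1]-.113)<.10)
        print(n,z0,Pa[f(Pa)].mean(0),Pb[f(Pb)].mean(0),f(Pa).sum(),f(Pb).sum())
E
```

```text
scene8 neck 94 ((507.2030029296875, 125.02680206298828), 20.464153289794922) 0.20059587862711703
cap 260 [0.47529557 0.09815641 0.29667588] [0.53880382 0.15203433 0.33976174]
((508.19158935546875, 129.45596313476562), 31.603113174438477)
side8 neck 62 ((507.663818359375, 126.08570861816406), 18.98676872253418) 0.19785624466774313
cap 376 [0.47000865 0.09827531 0.29355732] [0.53870231 0.15347396 0.3391642 ]
((505.1767578125, 129.6867218017578), 32.697837829589844)
wrist8 neck 457 ((502.3506774902344, 123.95714569091797), 21.463895797729492) 0.19735094285690227
cap 12290 [0.47175917 0.09515287 0.29325031] [0.53886821 0.15012467 0.33997825]
((504.8331604003906, 129.2486114501953), 34.096065521240234)
scene 0.03 [0.52339845 0.11295584 0.08226938] [0.52032198 0.11327543 0.08285901] 1020 1053
scene 0.02 [0.52104778 0.11600877 0.09996189] [0.51817702 0.11587786 0.100427  ] 1805 1861
side 0.03 [0.46650077 0.14687491 0.08197193] [0.46634366 0.14692723 0.08190805] 1492 1491
side 0.02 [0.47348279 0.14582467 0.09532456] [0.47336498 0.14560257 0.09562499] 2294 2292
```

The cap is over the neck to within about 2 mm and the jug hasn't moved. I'll make one small settling call, then hand in.

Emit:
{"fn": "play_rows", "kwargs": {
  "steps": [
    {"delta_pos": [0.3, -1.5, 0.8], "rot": [0, 0, 0.1], "jaw": 1},
    {"delta_pos": [0.3, -3, 0.8], "rot": [0, 0, 0.1], "jaw": 1},
    {"delta_pos": [0.3, -3, 0.8], "rot": [0, 0, 0.1], "jaw": 1},
    {"delta_pos": [0.3, -3, 0.8], "rot": [0, 0, 0.1], "jaw": 1},
    {"delta_pos": [0.3, -3, 0.8], "rot": [0, 0, 0.1], "jaw": 1}
  ]
}}

```text
t: 7.47
ee_pos: [0.5049, 0.1242, 0.3791]
eef_rot: [-0.702, 0.08, -0.08, 0.703]
force: [-0.3, -0.7, -0.2]
gripper_width: 0.0523
```

Emit:
{"fn": "play_rows", "kwargs": {
  "steps": [
    {"delta_pos": [0, 0, 0], "rot": [0, 0, 0], "jaw": 1},
    {"delta_pos": [0, 0, 0], "rot": [0, 0, 0], "jaw": 1},
    {"delta_pos": [0, 0, 0], "rot": [0, 0, 0], "jaw": 1},
    {"delta_pos": [0, 0, 0], "rot": [0, 0, 0], "jaw": 1},
    {"delta_pos": [0, 0, 0], "rot": [0, 0, 0], "jaw": 1}
  ]
}}

```text
t: 7.88
ee_pos: [0.5049, 0.1242, 0.3791]
eef_rot: [-0.702, 0.08, -0.08, 0.703]
force: [-0.7, -0.0, -0.1]
gripper_width: 0.0522
```

```bash
python3 st.py .505 .1243 .380; python3 -c "
from station import robot
print(robot.get_state()['dq'].round(4));print(robot.sign_off())"
```

```text
t 7.8833 pos [0.5049 0.1242 0.3791] q [7.400e-02 3.800e-02 1.574e+00 1.000e-03 1.529e+00 3.000e-01] F [-0.7 -0.  -0.1] T [-0.02  0.01  0.01] w 0.0522
Mx [ 9.745e-01 -2.243e-01 -4.000e-04] My [-1.0e-04  1.3e-03 -1.0e+00] Mz [0.2243 0.9745 0.0013]
delta mm [ 0.1 -0.9  0.1]
level rot deg [-0.07  0.   -0.02]
[-0.0005  0.0006 -0.0021 -0.0005  0.0006 -0.    ]
the job is handed in; nothing more can be done
None
```

The cap is off the white jug and still held in the gripper, level and still above the open neck. I gripped it, pressed it down about 4–5.5 mm (10–12 N), turned it about 62° anticlockwise while it was down, and lifted it straight off. I handed the job in at 7.9 s of the 34 s allowed.

**Final checks:**
- **Cap position:** its underside is about 99 mm above the neck rim, worked out from the tool height. Its tilt is under 0.1°, the joints are essentially still, and the grip opening is steady at 52 mm.
- **Centring:** the cap is over the neck to within about 1–3 mm. The three cameras put the neck's centre up to 5 mm apart in x, so I used a middle value.
- **Jug:** the side view shows it had not moved (under 0.3 mm). The scene view differed by about 3 mm, which I put down to the arm hiding part of the jug in that view.
- **Bystanders:** the tub, funnel, dish and peg box look unmoved in the pictures; I did not measure them.

No check failed.

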